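Work the stuck red purge bung out of the welded pipe and scrap it

ROBOT

A 7-joint arm with a two-finger parallel gripper is mounted at the origin on the work surface. World frame = base frame: x ahead of the robot, y to its left, z up, the work surface at z = 0. Lengths are in m, angles in rad, forces in N, time in s.
With the tool pointing down it reaches from about 0.425 to 0.975 m from the base axis. Payload 16.7 kg.
Tool frame: the origin (TCP) lies on the centre line of the jaws, within the pads' length; the fingertips stand 14 mm ahead of it and the grasp point (between the pads) lies 5 mm behind it; z points along the fingers, y is the line along which they close (so a half turn about z gives the same grasp; the last joint's range is limited). The gripper opens to 85 mm and grips with 20 to 120 N. Pads are 22 mm wide; open, the fingers measure 114 mm over their backs; the gripper's body (76 mm by 85 mm) begins 54 mm behind the grasp point. The pads swing forward as they close: fully open they stand 13 mm farther back than shut.
Start: joints at [-1.468, 0.426, 0.074, 1.606, -0.034, 1.111, -0.067], TCP at [0.168, 0.654, 0.245] pointing down, gripper open.
Joint ranges: [-2.85, 2.85], [-0.5, 2.14], [-1.23, 1.37], [0.21, 2.46], [-1.02, 4.16], [0.16, 2.05], [-2.73, 2.73]. Speed limits (rad/s): [1.89, 1.89, 2.39, 2.39, 3.01, 3.01, 3.01].

INTERFACE

Orientations are given as a 3x3 rotation matrix whose columns are the frame's x, y, z axes.
In Python, from station import ctrl, cams gives the robot as it stands.
- The arm moves only by the shell command python3 -m pendant 'ROWS' [FORCE]. ROWS is JSON, a list of rows, each a list of 7 numbers: the finger opening in mm, from 0 to 85.4, then the shift along the tool's x, y, z in mm, then the turn, a rotation vector about the tool's x, y, z in rad. A call has 1 to 12 rows; each row is the pose to reach, as a shift and turn from the pose commanded when the call began, along the tool's axes at that moment; what a row does not reach only later rows make up. A row lasts 1/10 s, in which the tool goes at most 50 mm and 8.59 degrees, less where a joint would pass 70% of its speed; a pose out of reach is approached as far as the arm can. A call with a gripper value outside its range is refused whole. The fingers move at their own pace and stop on an object; FORCE is the grip in N (left out, the last holds). Time passes only in rows, so rows that repeat a pose let the fingers close. It gives the time, the measured TCP pose, the force, the opening and the grip force at its end, in the units of the state.
- ctrl.sense(): the state, without advancing time (a new reading comes with each control period).
- cams.camera(name): name is "scene" or "top" or "wrist"; returns a dict with "frame" (384x512x3 uint8, red, green, blue), "fx", "fy", "cx", "cy" (pixels), "extrinsics" (4x4, takes a point from camera to world coordinates); the wrist camera has in their place "tool_from_camera" (4x4, takes a point from camera to tool coordinates, whose origin is the TCP and whose axes are the flange's). Camera axes: x right, y up, looking along -z (the intrinsics and any distortion apply to the point x, -y, -z); pixel columns grow to the right and rows downward; lengths in m; the calibration is good to about 2 mm. A picture is of the moment at which its call begins: read the wrist's pose just before it. There is no depth.
- ctrl.sign_off(): hands the job in; it is judged then, once.
Trained networks look in a picture, given as the dict that the camera call returned (one of the last four; its "shot" number tells which), for a name from the list of things; names that differ only in an ending like _2 or _b are one class to them, and where a whole thing is asked for, a point or a joint stands for the part that bears it (a point fixed in the world has none). Each returns a list of dicts, best first, with "score" (0 to 1); they miss things now and then, are a little off and sometimes report something else, mostly with a low value. They report only what shows in the picture. A call takes as long as a camera call. They do not tell look-alikes from the thing itself.
- cams.cut_out(query, picture): "pixels" (384x512 bool, what is visible of it) and "box" ([centre column, centre row, width, height] in pixels, round what is visible of it).
The state is a dict: "time": time; "joint_positions": joint angles; "joint_vel": joint speeds; "joint_efforts": joint torques, N m; "tool_pos": TCP position; "ee_rot": TCP orientation; "wrist_force": force on the tool from outside, world axes, zero at the start; "torque": the same for the moment, N m; "gripper_width": finger opening in m; "grasp_force": force on a finger pad.
Only numpy, scipy, OpenCV 4.12 (cv2) and the standard library are available. Lean on these libraries where they do the work, as an engineer would, in place of code of your own. Each camera call takes 0.05 s, during which the arm holds its last target. There are 200 camera calls.

TASK

The worn red purge bung is stuck tight in its welded pipe stub, with a fragile ceramic ring unseen below it, set off to one side: gently feel which way the bung leans freely, then, before raising it much, rock it well over to that side (a good 10 degrees) and back upright again and again, easing it straight up and out, without pressing hard on the ring or pulling the pipe stub off its magnetic foot. Then push the bung down through the sprung flap of the yellow scrap box, so that the flap is well open while you still hold the bung, and let it drop inside; leave the green bung where it is.

Things in the scene. Friction and masses are not known exactly. Their poses are not given: they have to be found in the camera images.
- red_bung_mid (a point): Centre of the worn red bung: loose, about 200 g, 108 mm tall, upright; 54 mm above its underside; z is its axis (up). From below: a round shank 40 mm across and 50 mm tall, foot edge bevelled; a black disc 43 mm across, 8 mm thick; a grip fin 50 mm tall, 44 mm along x, 16 mm thick along y. The lowest 30 to 36 mm are in the pipe.
- red_fin (a point): Centre of the red bung's upright grip fin, 29 mm above the bung's centre, 25 mm below its top and 25 mm above the black disc. Grip it across its 16 mm thickness (along y) with a firm grip; keep the fingertips clear of the disc.
- pipe_rim (a point): Centre of the mouth of the upright bright metal pipe stub that holds the red bung, about 120 mm above the bench; outside diameter 60 mm, bore 54 mm. z is the pipe's axis (up); its y is the bung fin's thickness direction and the direction in which to rock.
- lips (a point): Point on the pipe's axis 8 mm below the rim, level with two black rubber lips on the +y and -y sides of the bore (axes as the pipe's). They clamp the shank: a straight pull slips only above 30 N. Rocked about x at this level, the bung first shears the rubber (up to 10 N m per rad), then the two sides slip up in turn: each swing of 0.15 rad lets it be eased up 2 to 3 mm with little pull.
- pipe (a joint): How far the pipe stub is lifted off its magnetic foot, in m: 0 is seated, limit 0.03. It starts to lift when pulled up with more than about 22 N (0.3 N more per mm) and snaps back when let go. It cannot tilt or shift.
- stand_red: Fixed grey foot under the pipe stub with the red bung, 130 x 130 x 26 mm, yellow band; the origin is the centre of its underside on the bench, z up, axes parallel to the pipe stub's. A 90 mm round flange 10 mm thick lies on it under the pipe.
- green_bung_mid (a point): Centre of the good green bung, of the same shape and size as the red one, standing in a second, similar pipe stub on a second, similar foot. Not to be moved.
- slot (a point): Centre of the square slot, 112 x 112 mm, in the top of the fixed yellow scrap box (200 x 200 x 200 mm, closed sides, walls 5 mm, empty); level with the top face, 200 mm above the bench; z up, axes parallel to the box's sides.
- flap (a joint): Steel flap that closes the slot, 106 x 106 mm, hinged along the slot's +x edge (54 mm from its centre); opens downwards into the box; angle in rad, 0 shut, limit 1.45. A light spring shuts it: about 1 N at its centre starts it. Pushing the bung's underside 55 mm into the slot's middle opens it about 1 rad; the released bung slides off it into the box.
- ring_seat: Seat of the ceramic ring in the pipe below the lips. The ring, 16 to 50 mm below the rim, is fixed off-centre along the pipe's y by an unknown -2 to 2 mm; the bung's foot has 0.4 to 4.4 mm to go on one side, the rest of 4.8 mm on the other: a lean of 0.02 to 0.3 rad, more as it rises. Where its foot meets the ring the lean stiffens to some 20 N m per rad. Over 15 N cracks the ring.
Mind the look-alikes: they are no part of the job. Of the things like the part that bears red_bung_mid, leave any that is pink; of the rest the larger one is meant.

How it is judged:
By the outcome, as a careful person would: the job done as asked, in the order asked, and still so for the second after the job is handed in, with the robot touching nothing.
It also fails if it takes over 72 s, if anything falls off the work surface, if the arm or the gripper's body presses on something with over 40 N, if the wrist force passes 120 N, or if a joint passes its speed limit or range.

## Working session

There is one attempt and no reset: what is moved stays moved. The work goes in short steps, Python scripts to look and compute and a shell command to move; the robot and the scene stay as the last step left them, time stands still between calls to the robot, and variables do not carry over. Pictures are saved under pics/ and viewed, at most 10 in all, crops included, and the job is handed in when it is done.

```bash
mkdir -p pics; ls; cat > h.py <<'E'
import numpy as np, cv2
from station import ctrl, cams
def save(p,name): cv2.imwrite('pics/'+name, cv2.cvtColor(p["frame"],cv2.COLOR_RGB2BGR))
def ray(p,u,v,T=None):
    d=np.array([(u-p["cx"])/p["fx"],-(v-p["cy"])/p["fy"],-1.]); E=np.array(p["extrinsics"]) if T is None else T
    return E[:3,3],E[:3,:3]@d
def atz(p,u,v,z,T=None):
    o,d=ray(p,u,v,T); return o+d*(z-o[2])/d[2]
def wristT(s,p):
    T=np.eye(4);T[:3,:3]=s["ee_rot"];T[:3,3]=s["tool_pos"]; return T@np.array(p["tool_from_camera"])
E
python3 - <<'E'
from h import *
s=ctrl.sense(); print(s)
ims=[]
for n in ["scene","top"]:
    p=cams.camera(n); save(p,n+'0.png'); ims.append(p["frame"])
    print(n,np.round(p["extrinsics"],3).tolist(),p["fx"],p["cx"],p["cy"],[k for k in p])
    for q in ["red_bung_mid","green_bung_mid","slot","stand_red","pipe","flap"]:
        try: r=cams.cut_out(q,p); print(q,[(round(d["score"],2),np.round(d["box"]).tolist()) for d in r])
        except Exception as e: print(q,e)
E
python3 -c "
import cv2,numpy as np
a=np.hstack([cv2.imread('pics/scene0.png'),cv2.imread('pics/top0.png')]);cv2.imwrite('pics/both.png',cv2.resize(a,(800,300),interpolation=cv2.INTER_AREA))"
```

```text
pics
{'time': 0.0, 'joint_positions': array([-1.46850306,  0.42676433,  0.07386488,  1.60660123, -0.03408318,
        1.11079235, -0.06709339]), 'joint_vel': array([ 0.00088298, -0.00035277, -0.00080446, -0.00108226, -0.00104571,
        0.00095785, -0.00066205]), 'joint_efforts': array([ 1.94887843e-04, -9.49830008e+01,  3.76138955e+00, -4.63517368e+01,
        1.94163260e-02,  9.82616883e-03, -1.80766079e-05]), 'tool_pos': array([0.16811415, 0.65333242, 0.244592  ]), 'ee_rot': array([[-9.68459705e-01,  2.49170137e-01, -2.07934349e-04],
       [ 2.49170195e-01,  9.68458854e-01, -1.28896139e-03],
       [-1.19794824e-04, -1.30011821e-03, -9.99999148e-01]]), 'wrist_force': array([ 0.80421255,  0.8355008 , -0.25887432]), 'torque': array([-0.02061567, -0.02003519,  0.03887827]), 'grasp_force': 0.0, 'gripper_width': 0.08555346491311572}
scene [[0.669, -0.578, 0.467, 0.977], [0.744, 0.511, -0.431, -0.452], [0.01, 0.636, 0.772, 0.923], [0.0, 0.0, 0.0, 1.0]] 440.6754745740935 247.0722572348657 185.42832388704156 ['frame', 'fx', 'fy', 'cx', 'cy', 'extrinsics', 'shot']
red_bung_mid [(0.91, [2
[... 170 characters left out ...]
 [(0.66, [253.0, 214.0, 72.0, 58.0])]
pipe [(0.62, [252.0, 208.0, 36.0, 43.0])]
flap []
top [[0.017, 0.982, -0.187, 0.346], [-1.0, 0.015, -0.014, -0.02], [-0.011, 0.187, 0.982, 1.049], [0.0, 0.0, 0.0, 1.0]] 417.9274298942852 255.52276369165725 193.4510085053609 ['frame', 'fx', 'fy', 'cx', 'cy', 'extrinsics', 'shot']
red_bung_mid [(0.64, [256.0, 197.0, 18.0, 26.0]), (0.54, [238.0, 151.0, 17.0, 26.0])]
green_bung_mid [(0.63, [148.0, 178.0, 22.0, 28.0])]
slot [(0.63, [365.0, 168.0, 125.0, 122.0]), (0.4, [258.0, 197.0, 18.0, 27.0]), (0.16, [254.0, 210.0, 19.0, 6.0])]
stand_red [(0.76, [256.0, 207.0, 53.0, 50.0])]
pipe [(0.77, [256.0, 208.0, 38.0, 30.0])]
flap [(0.87, [369.0, 161.0, 69.0, 62.0])]
```

View pics/scene0.png

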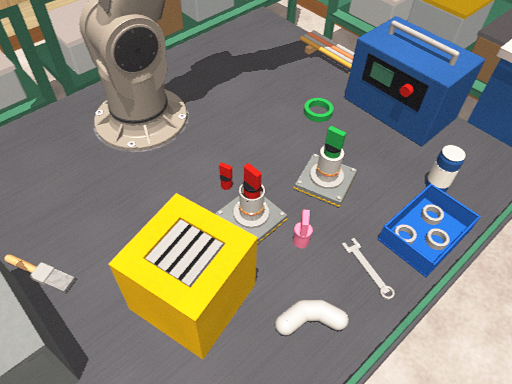

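View pics/top0.png

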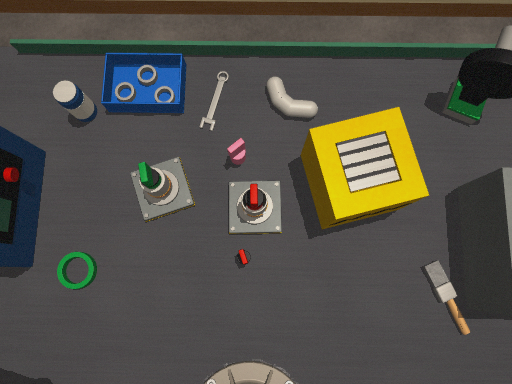

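The candidates are the red bung in the pipe (scene 253,180; top 254,195), a small loose red one (scene 226,175; top 243,257) and a pink one (scene 302,231; top 237,152). The one meant is in the pipe: it is red and larger than the other red one. I'll confirm this in a crop and measure it.

```bash
python3 - <<'E'
from h import *
def redmask(f):
    f=f.astype(int); return ((f[...,0]>120)&(f[...,1]<60)&(f[...,2]<60)).astype(np.uint8)
P={n:cams.camera(n) for n in ["top","scene"]}
# stand + yaw from top
p=P["top"]
r=cams.cut_out("stand_red",p)[0]; m=r["pixels"].astype(np.uint8)
def quad(m,z):
    c=max(cv2.findContours(m,0,1)[0],key=cv2.contourArea); b=cv2.boxPoints(cv2.minAreaRect(c))
    w=np.array([atz(p,u,v,z) for u,v in b]); e=[w[1]-w[0],w[2]-w[1]]
    print("centre",w.mean(0).round(4),"sides",[np.linalg.norm(x).round(4) for x in e],"yaw",[np.degrees(np.arctan2(x[1],x[0])).round(1)%90 for x in e], b.round(0).tolist())
quad(m,0.026)
r=cams.cut_out("flap",p)[0]; quad(r["pixels"].astype(np.uint8),0.2)
for q in ["pipe"]:
    b=cams.cut_out(q,p)[0]["box"]; print(q,b)
# fin: red comp in both cams
R={}
for n,(u,v) in {"top":(254,192),"scene":(253,178)}.items():
    k,l,st,ce=cv2.connectedComponentsWithStats(redmask(P[n]["frame"]))
    i=min(range(1,k),key=lambda i:np.hypot(*(ce[i]-(u,v)))); print(n,ce[i],st[i])
    R[n]=ray(P[n],*ce[i])
(o1,d1),(o2,d2)=R.values()
t=np.linalg.lstsq(np.c_[d1,-d2],o2-o1,rcond=None)[0]
print("fin tri",o1+d1*t[0],o2+d2*t[1])
a=cv2.resize(P["top"]["frame"][140:280,190:330],(560,560),interpolation=cv2.INTER_CUBIC)
cv2.imwrite("pics/crop1.png",a[...,::-1])
E
```

```text
centre [ 0.5065 -0.0041  0.026 ] sides [np.float64(0.1303), np.float64(0.1302)] yaw [np.float64(0.7999999999999972), np.float64(0.30000000000001137)] [[229.0, 181.0], [281.0, 181.0], [281.0, 233.0], [229.0, 233.0]]Traceback (most recent call last):
  File "<stdin>", line 13, in <module>
IndexError: list index out of range
```

```bash
python3 - <<'E'
from h import *
P={n:cams.camera(n) for n in ["top","scene"]}
p=P["top"]
f=p["frame"].astype(int)
# yellow box top outline + slot
ye=((f[...,0]>225)&(f[...,1]>180)&(f[...,2]<80)).astype(np.uint8)
c=max(cv2.findContours(ye,0,1)[0],key=cv2.contourArea)
print("yellow",cv2.minAreaRect(c))
sl=np.zeros_like(ye); cv2.drawContours(sl,[c],-1,1,-1); sl=(sl&(1-ye))
sl=cv2.morphologyEx(sl,cv2.MORPH_OPEN,np.ones((3,3)))
def quad(m,z):
    c=max(cv2.findContours(m,0,1)[0],key=cv2.contourArea); b=cv2.boxPoints(cv2.minAreaRect(c))
    w=np.array([atz(p,u,v,z) for u,v in b]); e=[w[1]-w[0],w[2]-w[1]]
    print("centre",w.mean(0).round(4),"sides",[np.linalg.norm(x).round(4) for x in e],"yaw",[np.degrees(np.arctan2(x[1],x[0])).round(1)%90 for x in e], b.round(0).tolist())
quad(sl,0.2); quad(ye,0.2)
R={}
for n,(u,v) in {"top":(254,192),"scene":(253,178)}.items():
    g=P[n]["frame"].astype(int); m=((g[...,0]>120)&(g[...,1]<60)&(g[...,2]<60)).astype(np.uint8)
    k,l,st,ce=cv2.connectedComponentsWithStats(m)
    i=min(range(1,k),key=lambda i:np.hypot(*(ce[i]-(u,v)))); print(n,ce[i],st[i])
    R[n]=ray(P[n],*ce[i])
(o1,d1),(o2,d2)=R.values()
t=np.linalg.lstsq(np.c_[d1,-d2],o2-o1,rcond=None)[0]
print("fin tri",o1+d1*t[0],o2+d2*t[1])
a=cv2.resize(P["top"]["frame"][140:280,190:330],(560,560),interpolation=cv2.INTER_CUBIC)
cv2.imwrite("pics/crop1.png",a[...,::-1])
E
```

```text
yellow ((368.7170104980469, 161.5094451904297), (95.05350494384766, 96.15238189697266), 74.05460357666016)
centre [ 0.5798 -0.2419  0.2   ] sides [np.float64(0.1203), np.float64(0.1152)] yaw [np.float64(15.799999999999997), np.float64(11.599999999999994)] [[334.0, 142.0], [389.0, 128.0], [402.0, 180.0], [348.0, 194.0]]
centre [ 0.5806 -0.2429  0.2   ] sides [np.float64(0.2081), np.float64(0.2039)] yaw [np.float64(17.400000000000006), np.float64(12.400000000000006)] [[309.0, 129.0], [402.0, 103.0], [428.0, 194.0], [336.0, 220.0]]
top [253.47682119 193.63576159] [250 184   8  20 151]
scene [251.940625 176.28125 ] [244 164  17  26 320]
fin tri [ 0.51170602 -0.00262079  0.17205333] [ 0.50905867 -0.00636826  0.17147792]
```

View pics/crop1.png

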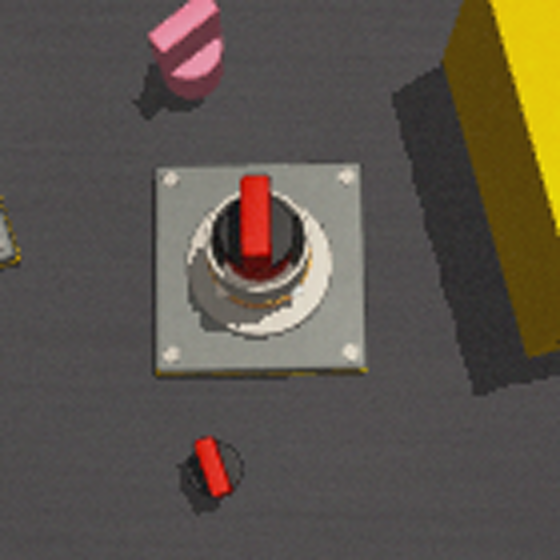

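The crop confirms it: the red bung in the pipe has its fin along world x, at crop (256,220) or top (254,195). Above-left is the pink look-alike, and below is the smaller red one. Moving to hover above it.

```bash
python3 -m pendant '[[85,0,0,-50,0,0,0],[85,0,0,-100,0,0,0],[85,-493,-552,-100,0,0,-0.252],[85,-493,-552,-100,0,0,-0.252],[85,-493,-552,-100,0,0,-0.252],[85,-493,-552,-100,0,0,-0.252],[85,-493,-552,-100,0,0,-0.252],[85,-493,-552,-100,0,0,-0.252],[85,-493,-552,-100,0,0,-0.252],[85,-493,-552,-100,0,0,-0.252],[85,-493,-552,-100,0,0,-0.252],[85,-493,-552,-100,0,0,-0.252]]'; python3 -c "
from h import *
s=ctrl.sense();print(s['tool_pos'],s['ee_rot'].round(3).tolist())
t=np.array([.508,-.004,.345])-s['tool_pos'];print('tool shift mm',(s['ee_rot'].T@t*1000).round(1))"
```

```text
time: 2.2
tool_pos: [0.3983, 0.2075, 0.3456]
ee_rot: [[-1.0, -0.0, 0.0], [-0.0, 1.0, 0.001], [-0.0, 0.001, -1.0]]
wrist_force: [1.3, 1.2, -0.3]
gripper_width: 0.0849
grasp_force: 0.0
[0.39832403 0.20750864 0.34563522] [[-1.0, -0.0, 0.0], [-0.0, 1.0, 0.001], [-0.0, 0.001, -1.0]]
tool shift mm [-109.6 -211.5    0.5]
```

```bash
python3 -m pendant '[[85,-110,-212,0,0,0,0],[85,-110,-212,0,0,0,0],[85,-110,-212,0,0,0,0],[85,-110,-212,0,0,0,0],[85,-110,-212,0,0,0,0],[85,-110,-212,0,0,0,0],[85,-110,-212,0,0,0,0]]'; cat > look.py <<'E'
from h import *
import sys
s=ctrl.sense(); p=cams.camera("wrist"); T=wristT(s,p); save(p,sys.argv[1])
print("tcp",s["tool_pos"].round(4),"F",s["wrist_force"].round(2),"tau",s["torque"].round(3),"cam",T[:3,3].round(3))
g=p["frame"].astype(int); m=((g[...,0]>110)&(g[...,1]<70)&(g[...,2]<70)).astype(np.uint8)
k,l,st,ce=cv2.connectedComponentsWithStats(m)
for i in range(1,k):
    if st[i][4]>60:
        c=max(cv2.findContours((l==i).astype(np.uint8),0,1)[0],key=cv2.contourArea); r=cv2.minAreaRect(c)
        b=cv2.boxPoints(r); w=np.array([atz(p,u,v,.195,T) for u,v in b])
        print(ce[i].round(1),st[i].tolist(),"quad@z.195\n",b.round(0).tolist(),"\n",w.round(4).tolist())
E
python3 look.py w1.png
```

```text
time: 2.9
tool_pos: [0.5079, -0.0031, 0.3452]
ee_rot: [[-1.0, 0.002, -0.0], [0.002, 1.0, -0.0], [0.0, -0.0, -1.0]]
wrist_force: [-0.5, 0.5, -0.4]
gripper_width: 0.0849
grasp_force: 0.0
tcp [ 0.5079 -0.0031  0.3452] F [-0.45  0.53 -0.43] tau [ 0.056  0.025 -0.015] cam [ 0.441 -0.004  0.475]
[271.9  66.4] [263, 53, 18, 26, 124] quad@z.195
 [[262.0, 54.0], [273.0, 50.0], [282.0, 75.0], [271.0, 79.0]] 
 [[0.3914, 0.0041, 0.195], [0.3883, 0.0138, 0.195], [0.4094, 0.0222, 0.195], [0.4127, 0.0123, 0.195]]
[253.  169.6] [245, 158, 17, 42, 280] quad@z.195
 [[244.0, 158.0], [259.0, 158.0], [261.0, 199.0], [246.0, 200.0]] 
 [[0.4851, -0.0132, 0.195], [0.4846, 0.002, 0.195], [0.5269, 0.0037, 0.195], [0.5275, -0.012, 0.195]]
```

View pics/w1.png

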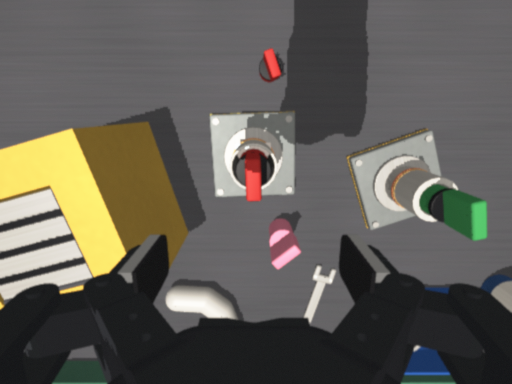

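The wrist picture shows the red bung's fin top at pixel (253,180), about (0.506, -0.005), yawed about 1.7°. The small red one is at (272,66), the pink one at (283,243) and the green one at (463,213). I'll go down around the fin, still clear of it, and check the centring between the pads.

```bash
python3 -m pendant '[[60,2,-2,40,0,0,-0.03],[60,2,-2,80,0,0,-0.03],[60,2,-2,120,0,0,-0.03],[50,2,-2,145,0,0,-0.03],[45,2,-2,155,0,0,-0.03],[45,2,-2,155,0,0,-0.03],[45,2,-2,155,0,0,-0.03]]'; python3 look.py w2.png
```

```text
time: 3.65
tool_pos: [0.5064, -0.004, 0.1915]
ee_rot: [[-1.0, -0.031, 0.001], [-0.031, 1.0, 0.0], [-0.001, 0.0, -1.0]]
wrist_force: [-0.5, 0.1, 0.1]
gripper_width: 0.045
grasp_force: 0.0
tcp [ 0.5064 -0.004   0.1915] F [-0.53  0.09  0.06] tau [ 0.018  0.002 -0.036] cam [ 0.44  -0.007  0.321]
[288.6  46.2] [268, 16, 37, 53, 806] quad@z.195
 [[265.0, 64.0], [278.0, 14.0], [312.0, 24.0], [298.0, 73.0]] 
 [[0.4211, -0.003, 0.195], [0.4031, 0.0015, 0.195], [0.4059, 0.0148, 0.195], [0.4242, 0.0108, 0.195]]
[253.6 182.9] [230, 174, 48, 21, 444] quad@z.195
 [[230.0, 194.0], [230.0, 174.0], [277.0, 174.0], [277.0, 194.0]] 
 [[0.4763, -0.0166, 0.195], [0.467, -0.0166, 0.195], [0.4664, 0.0044, 0.195], [0.4757, 0.0048, 0.195]]
[254.1 236.9] [238, 189, 33, 101, 2863] quad@z.195
 [[238.0, 189.0], [270.0, 189.0], [270.0, 289.0], [238.0, 289.0]] 
 [[0.4739, -0.0129, 0.195], [0.4734, 0.0015, 0.195], [0.5253, 0.0039, 0.195], [0.5258, -0.0121, 0.195]]
```

View pics/w2.png

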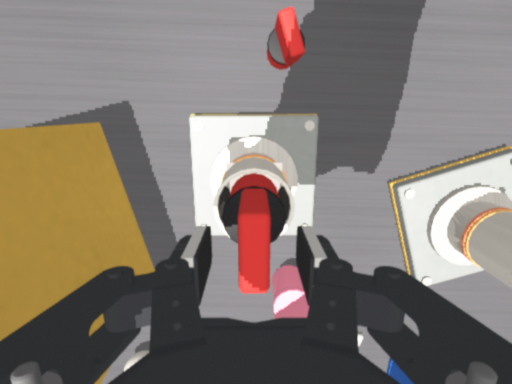

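The second wrist picture shows the fin at columns 238–270 (centre 254) between the pad faces at about 211 and 297 (centre 254). It is centred and the yaw is aligned. I'll go down to gripping height and close lightly first.

```bash
python3 -m pendant '[[45,0,0,10,0,0,0],[45,0,0,21,0,0,0],[30,0,0,21,0,0,0],[22,0,0,21,0,0,0],[14,0,0,21,0,0,0],[12,0,0,21,0,0,0],[12,0,0,21,0,0,0],[12,0,0,21,0,0,0]]' 20; python3 -c "
from h import *
s=ctrl.sense();print(s['tool_pos'].round(4),s['wrist_force'].round(2),s['torque'].round(3),s['gripper_width'],s['grasp_force'])"
python3 -m pendant '[[0,0,0,0,0,0,0],[0,0,0,0,0,0,0],[0,0,0,0,0,0,0]]' 120;  python3 -c "
from h import *
s=ctrl.sense();print(s['tool_pos'].round(4),s['wrist_force'].round(2),s['torque'].round(3),s['gripper_width'],s['grasp_force'])"
```

```text
time: 4.5
tool_pos: [0.5058, -0.0044, 0.1694]
ee_rot: [[-1.0, -0.03, 0.0], [-0.03, 1.0, 0.0], [-0.0, 0.0, -1.0]]
wrist_force: [-0.4, 2.3, -0.6]
gripper_width: 0.0156
grasp_force: 23.2
[ 0.5058 -0.0044  0.1694] [-0.43  2.33 -0.64] [ 0.419  0.093 -0.044] 0.015628279067607817 23.197734653949738
time: 4.8
tool_pos: [0.5059, -0.0045, 0.1694]
ee_rot: [[-1.0, -0.03, 0.0], [-0.03, 1.0, 0.0], [-0.0, 0.0, -1.0]]
wrist_force: [-1.2, 1.4, 1.8]
gripper_width: 0.0148
grasp_force: 116.8
[ 0.5059 -0.0045  0.1694] [-1.25  1.42  1.78] [ 0.295  0.324 -0.099] 0.014779070033193491 116.81403636932373
```

```bash
cat > r.py <<'E'
from h import *
s=ctrl.sense(); R=s['ee_rot']; F=s['wrist_force'];t=s['torque']
print('t',round(s['time'],2),'tcp',(s['tool_pos']*1000).round(1),'lean',round(float(np.arctan2(-R[1,2],-R[2,2])),4),'F',F.round(2),'tau',t.round(3),'w',round(s['gripper_width']*1000,1),'M57',round(t[0]-.057*F[1],3),'M237',round(t[0]-.237*F[1],3))
E
python3 -m pendant '[[0,0,0.6,0,0.01,0,0],[0,0,1.2,0,0.02,0,0],[0,0,1.2,0,0.02,0,0],[0,0,1.2,0,0.02,0,0]]' >/dev/null; python3 r.py
python3 -m pendant '[[0,0,-0.6,0,-0.01,0,0],[0,0,-1.2,0,-0.02,0,0],[0,0,-1.2,0,-0.02,0,0],[0,0,-1.2,0,-0.02,0,0]]' >/dev/null; python3 r.py
python3 -m pendant '[[0,0,-0.6,0,-0.01,0,0],[0,0,-1.2,0,-0.02,0,0],[0,0,-1.2,0,-0.02,0,0],[0,0,-1.2,0,-0.02,0,0]]' >/dev/null; python3 r.py
python3 -m pendant '[[0,0,0.6,0,0.01,0,0],[0,0,1.2,0,0.02,0,0],[0,0,1.2,0,0.02,0,0],[0,0,1.2,0,0.02,0,0]]' >/dev/null; python3 r.py
```

```text
t 5.2 tcp [505.8  -3.2 169.3] lean 0.0202 F [-0.29  1.31 -0.42] tau [ 0.276  0.074 -0.094] w 14.4 M57 0.201 M237 -0.035
t 5.6 tcp [505.8  -4.5 169.3] lean -0.0002 F [ 0.22  2.36 -0.72] tau [ 0.523 -0.055 -0.133] w 15.0 M57 0.389 M237 -0.036
t 6.0 tcp [505.9  -5.7 169.3] lean -0.0201 F [-0.42  2.82 -2.57] tau [ 0.546 -0.015 -0.06 ] w 15.0 M57 0.385 M237 -0.124
t 6.4 tcp [505.8  -4.4 169.4] lean 0.0003 F [ 0.05  1.26 -1.15] tau [ 0.336 -0.015 -0.115] w 14.7 M57 0.265 M237 0.039
```

```bash
cat > r.py <<'E'
from h import *
F=[];t=[]
for i in range(5):
    if i: cams.camera("top")
    s=ctrl.sense(); F.append(s['wrist_force']);t.append(s['torque'])
R=s['ee_rot']; e=np.std(F,0); F=np.mean(F,0);t=np.mean(t,0)
print('t',round(s['time'],2),'tcp',(s['tool_pos']*1000).round(1),'lean',round(float(np.arctan2(-R[1,2],-R[2,2])),4),'F',F.round(2),'sd',e.round(2),'tau',t.round(3),'w',round(s['gripper_width']*1000,1),'M237',round(t[0]-.237*F[1],3))
E
python3 r.py
python3 -m pendant '[[0,0,0.9,0,0.015,0,0],[0,0,1.7,0,0.03,0,0],[0,0,1.7,0,0.03,0,0]]' >/dev/null; python3 r.py
python3 -m pendant '[[0,0,-1.7,0,-0.03,0,0],[0,0,-2.6,0,-0.045,0,0],[0,0,-3.4,0,-0.06,0,0],[0,0,-3.4,0,-0.06,0,0]]' >/dev/null; python3 r.py
python3 -m pendant '[[0,0,0.9,0,0.015,0,0],[0,0,1.7,0,0.03,0,0],[0,0,1.7,0,0.03,0,0]]' >/dev/null; python3 r.py
```

```text
t 6.6 tcp [505.8  -4.5 169.4] lean -0.0 F [ 0.23  1.36 -2.24] sd [0.41 0.31 0.81] tau [ 0.408 -0.009 -0.09 ] w 14.6 M237 0.085
t 7.1 tcp [505.8  -2.8 169.4] lean 0.03 F [ 0.75  0.38 -2.07] sd [0.48 0.66 0.51] tau [ 0.332 -0.013 -0.085] w 14.7 M237 0.241
t 7.7 tcp [505.9  -6.2 169.5] lean -0.0295 F [-0.21  2.45 -2.33] sd [0.34 0.89 0.41] tau [ 0.44  -0.031 -0.1  ] w 14.5 M237 -0.142
t 8.2 tcp [505.8  -4.4 169.5] lean 0.0 F [ 0.06  0.84 -2.12] sd [0.91 0.92 0.43] tau [ 0.204  0.05  -0.123] w 14.5 M237 0.005
```

```bash

python3 -m pendant '[[0,0,-1.2,0,-0.02,0,0],[0,0,-2.6,0,-0.045,0,0],[0,0,-2.6,0,-0.045,0,0]]' >/dev/null; python3 r.py
python3 -m pendant '[[0,0,2.6,0,0.045,0,0],[0,0,4.3,0,0.075,0,0],[0,0,5.2,0,0.09,0,0],[0,0,5.2,0,0.09,0,0]]' >/dev/null; python3 r.py
python3 -m pendant '[[0,0,-1.2,0,-0.02,0,0],[0,0,-2.6,0,-0.045,0,0],[0,0,-2.6,0,-0.045,0,0]]' >/dev/null; python3 r.py
```

```text
t 8.7 tcp [505.9  -7.  169.5] lean -0.0445 F [ 0.28  2.83 -2.53] sd [0.51 1.12 0.92] tau [ 0.469  0.002 -0.085] w 14.7 M237 -0.201
t 9.3 tcp [505.8  -2.  169.8] lean 0.0444 F [ 0.55  1.02 -3.84] sd [0.56 1.01 0.39] tau [ 0.505 -0.019 -0.07 ] w 14.7 M237 0.264
t 9.8 tcp [505.8  -4.6 169.9] lean -0.0003 F [-0.31  3.43 -3.27] sd [0.46 1.31 0.75] tau [ 0.823  0.024 -0.093] w 14.7 M237 0.01
```

```bash

python3 -m pendant '[[0,0,-2,0,-0.035,0,0],[0,0,-3.5,0.1,-0.06,0,0],[0,0,-3.5,0.1,-0.06,0,0]]' >/dev/null; python3 r.py
python3 -m pendant '[[0,0,3.5,0,0.06,0,0],[0,0,5.5,0,0.095,0,0],[0,0,7,0,0.12,0,0],[0,0,7,0,0.12,0,0]]' >/dev/null; python3 r.py
python3 -m pendant '[[0,0,-2,0,-0.035,0,0],[0,0,-3.5,0,-0.06,0,0],[0,0,-3.5,0,-0.06,0,0]]' >/dev/null; python3 r.py
```

```text
t 10.3 tcp [506.   -8.  169.8] lean -0.0596 F [-0.41  3.45 -1.79] sd [0.49 1.77 0.77] tau [ 0.568  0.118 -0.086] w 14.6 M237 -0.25
t 10.9 tcp [505.7  -1.2 170.2] lean 0.0594 F [ 0.17  0.49 -4.99] sd [0.55 1.45 0.6 ] tau [0.535 0.039 0.002] w 14.8 M237 0.418
t 11.4 tcp [505.8  -4.6 170.4] lean 0.0001 F [-0.18  3.43 -4.11] sd [0.42 1.12 0.51] tau [0.668 0.128 0.031] w 14.8 M237 -0.146
```

```bash

python3 -m pendant '[[0,0,-2.6,0.1,-0.045,0,0],[0,0,-4.6,0.4,-0.08,0,0],[0,0,-4.6,0.4,-0.08,0,0]]' >/dev/null; python3 r.py
python3 -m pendant '[[0,0,-1.2,0.1,-0.02,0,0],[0,0,-1.2,0.1,-0.02,0,0]]' >/dev/null; python3 r.py
```

```text
t 11.9 tcp [506.   -9.1 170.1] lean -0.0793 F [-0.98  3.1  -0.64] sd [0.52 1.11 0.27] tau [0.362 0.311 0.051] w 14.8 M237 -0.374
t 12.3 tcp [506.1 -10.2 169.8] lean -0.0993 F [-0.72  1.95  0.5 ] sd [0.41 0.82 0.47] tau [0.137 0.334 0.033] w 14.8 M237 -0.325
```

```bash

python3 -m pendant '[[0,0,-0.9,0,-0.015,0,0],[0,0,-1.7,0,-0.03,0,0],[0,0,-1.7,0,-0.03,0,0]]' >/dev/null; python3 r.py
python3 -m pendant '[[0,0,-0.9,0,-0.015,0,0],[0,0,-1.7,0,-0.03,0,0],[0,0,-1.7,0,-0.03,0,0]]' >/dev/null; python3 r.py
```

```text
t 12.8 tcp [506.1 -12.  169.6] lean -0.1297 F [-0.14  2.22 -0.84] sd [0.26 0.43 0.43] tau [0.116 0.103 0.038] w 14.6 M237 -0.41
t 13.3 tcp [506.1 -13.7 169.4] lean -0.1597 F [ 0.37  2.21 -1.69] sd [0.33 0.62 0.2 ] tau [-0.005  0.013  0.013] w 14.3 M237 -0.53
```

```bash

python3 -m pendant '[[0,0,-0.9,0,-0.015,0,0],[0,0,-0.9,0,-0.015,0,0]]' >/dev/null; python3 r.py
python3 -m pendant '[[0,0,-0.9,0,-0.015,0,0],[0,0,-0.9,0,-0.015,0,0]]' >/dev/null; python3 r.py
```

```text
t 13.7 tcp [506.1 -14.6 169.3] lean -0.1748 F [ 0.19  1.55 -1.44] sd [0.29 0.6  0.51] tau [-0.157  0.011  0.031] w 14.5 M237 -0.525
t 14.1 tcp [506.2 -15.5 169.1] lean -0.1898 F [-0.15  0.63 -1.6 ] sd [0.39 0.63 0.29] tau [-0.385  0.064  0.031] w 14.3 M237 -0.533
```

The torque about the lips stays flat at about 0.5 N m out to a lean of -0.19 rad, with the top towards world -y. On the + side it was already stiffening at 0.06 rad. So -y is the free side, and I'll rock that way, easing up 2 mm per swing.

```bash

python3 -m pendant '[[0,0,2.9,-0.4,0.05,0,0],[0,0,5.9,-0.7,0.1,0,0],[0,0,8.9,-0.8,0.15,0,0],[0,0,11.3,-0.9,0.19,0,0],[0,0,11.3,-0.9,0.19,0,0]]' >/dev/null; python3 r.py
```

```text
t 14.8 tcp [505.7  -4.6 172.1] lean -0.0013 F [ 0.76 -0.06 -6.82] sd [0.36 1.81 0.53] tau [ 0.189 -0.222 -0.095] w 14.9 M237 0.203
```

```bash

python3 -m pendant '[[0,0,-3,-0.4,-0.05,0,0],[0,0,-6.1,-0.7,-0.1,0,0],[0,0,-9.2,-0.8,-0.15,0,0],[0,0,-11.7,-0.9,-0.19,0,0],[0,0,-11.7,-0.9,-0.19,0,0]]' >/dev/null; python3 r.py
python3 -m pendant '[[0,0,3.1,-0.4,0.05,0,0],[0,0,6.3,-0.7,0.1,0,0],[0,0,9.5,-0.8,0.15,0,0],[0,0,12.1,-0.9,0.19,0,0],[0,0,12.1,-0.9,0.19,0,0]]' >/dev/null; python3 r.py
```

```text
t 15.5 tcp [506.  -16.4 173. ] lean -0.1907 F [ 0.55  4.24 -5.73] sd [0.56 1.35 0.26] tau [ 0.269 -0.051 -0.125] w 14.9 M237 -0.736
t 16.2 tcp [505.7  -4.7 176.2] lean -0.0015 F [-0.04  0.95 -7.98] sd [0.69 1.64 0.67] tau [0.38  0.043 0.103] w 14.5 M237 0.155
```

```bash

python3 -m pendant '[[0,0,-3.2,-0.4,-0.05,0,0],[0,0,-6.5,-0.7,-0.1,0,0],[0,0,-9.8,-0.8,-0.15,0,0],[0,0,-12.5,-0.8,-0.19,0,0],[0,0,-12.5,-0.8,-0.19,0,0]]' >/dev/null; python3 r.py
python3 -m pendant '[[0,0,3.3,-0.4,0.05,0,0],[0,0,6.7,-0.7,0.1,0,0],[0,0,10.1,-0.7,0.15,0,0],[0,0,12.8,-0.8,0.19,0,0],[0,0,12.8,-0.8,0.19,0,0]]' >/dev/null; python3 r.py
python3 -c "
from h import *
p=cams.camera('scene');save(p,'s1.png')
cv2.imwrite('pics/s1c.png',cv2.resize(p['frame'][100:260,180:340],(560,560))[...,::-1])"
```

```text
t 16.9 tcp [506.2 -17.3 177.2] lean -0.1908 F [-1.16  4.42 -3.4 ] sd [0.51 1.73 0.48] tau [ 0.424  0.457 -0.034] w 14.3 M237 -0.624
t 17.6 tcp [505.8  -4.8 180.3] lean -0.0015 F [-0.58  1.1  -6.79] sd [0.55 1.85 0.69] tau [ 0.493  0.294 -0.076] w 14.4 M237 0.233
```

View pics/s1c.png

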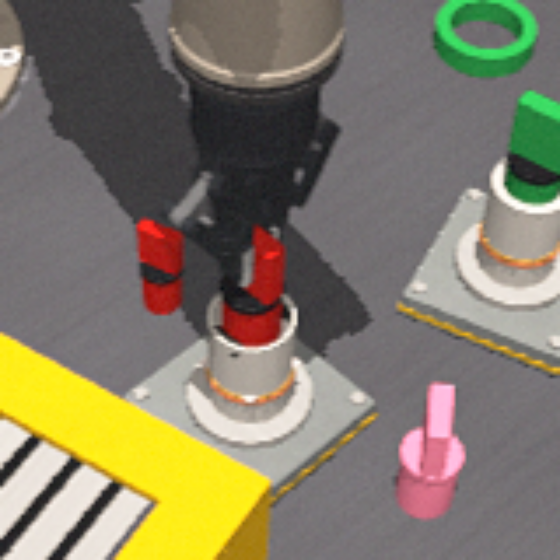

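The crop shows the shank of the gripped bung standing clearly out of the pipe at (250,320), with the pipe seated on its flange. It is rising with the tool, so I'll keep rocking.

```bash

python3 -m pendant '[[0,0,-3.4,-0.4,-0.05,0,0],[0,0,-6.9,-0.7,-0.1,0,0],[0,0,-10.4,-0.8,-0.15,0,0],[0,0,-13.2,-0.8,-0.19,0,0],[0,0,-13.2,-0.8,-0.19,0,0]]' >/dev/null; python3 r.py
python3 -m pendant '[[0,0,3.5,-0.4,0.05,0,0],[0,0,7.1,-0.7,0.1,0,0],[0,0,10.6,-0.7,0.15,0,0],[0,0,13.6,-0.7,0.19,0,0],[0,0,13.6,-0.7,0.19,0,0]]' >/dev/null; python3 r.py
python3 -m pendant '[[0,0,-3.6,-0.4,-0.05,0,0],[0,0,-7.3,-0.7,-0.1,0,0],[0,0,-11,-0.7,-0.15,0,0],[0,0,-14,-0.7,-0.19,0,0],[0,0,-14,-0.7,-0.19,0,0]]' >/dev/null; python3 r.py
python3 -m pendant '[[0,0,3.7,-0.4,0.05,0,0],[0,0,7.5,-0.7,0.1,0,0],[0,0,11.2,-0.7,0.15,0,0],[0,0,14.4,-0.7,0.19,0,0],[0,0,14.4,-0.7,0.19,0,0]]' >/dev/null; python3 r.py
```

```text
t 18.35 tcp [506.3 -18.2 181.2] lean -0.1907 F [-1.7   4.52 -2.96] sd [0.41 1.37 0.38] tau [0.489 0.529 0.008] w 14.5 M237 -0.582
t 19.05 tcp [505.9  -4.8 184.4] lean -0.0015 F [-0.83  0.87 -7.11] sd [0.55 2.14 0.73] tau [0.496 0.225 0.135] w 14.8 M237 0.289
t 19.75 tcp [506.4 -19.  185.2] lean -0.191 F [-1.74  5.4  -3.83] sd [0.51 1.37 0.83] tau [0.6   0.419 0.176] w 14.8 M237 -0.68
t 20.45 tcp [505.9  -4.9 188.5] lean -0.0015 F [-0.6   1.42 -7.07] sd [0.5  1.52 0.43] tau [0.551 0.143 0.11 ] w 14.9 M237 0.215
```

```bash

python3 -m pendant '[[0,0,-3.8,-0.4,-0.05,0,0],[0,0,-7.7,-0.6,-0.1,0,0],[0,0,-11.5,-0.6,-0.15,0,0],[0,0,-14.7,-0.6,-0.19,0,0],[0,0,-14.7,-0.6,-0.19,0,0]]' >/dev/null; python3 r.py
python3 -m pendant '[[0,0,3.9,-0.4,0.05,0,0],[0,0,7.9,-0.6,0.1,0,0],[0,0,11.8,-0.6,0.15,0,0],[0,0,15.1,-0.5,0.19,0,0],[0,0,15.1,-0.5,0.19,0,0]]' >/dev/null; python3 r.py
python3 -m pendant '[[0,0,-4,-0.4,-0.05,0,0],[0,0,-8.1,-0.6,-0.1,0,0],[0,0,-12.1,-0.6,-0.15,0,0],[0,0,-15.5,-0.5,-0.19,0,0],[0,0,-15.5,-0.5,-0.19,0,0]]' >/dev/null; python3 r.py
python3 -m pendant '[[0,0,4.1,-0.4,0.05,0,0],[0,0,8.3,-0.6,0.1,0,0],[0,0,12.4,-0.5,0.15,0,0],[0,0,15.9,-0.5,0.19,0,0],[0,0,15.9,-0.5,0.19,0,0]]' >/dev/null; python3 r.py
```

```text
t 21.15 tcp [506.6 -19.1 189.7] lean -0.1925 F [-3.21  7.66  3.63] sd [0.27 1.67 0.37] tau [2.161 0.748 0.178] w 14.6 M237 0.346
t 21.85 tcp [506.4  -4.6 192.9] lean -0.0025 F [-1.93  5.18  5.32] sd [0.31 1.93 1.48] tau [1.607 0.545 0.1  ] w 14.7 M237 0.379
t 22.55 tcp [506.9 -19.5 193.5] lean -0.1935 F [-0.18 12.17  5.81] sd [0.39 1.65 0.5 ] tau [3.437 0.116 0.056] w 14.6 M237 0.553
t 23.25 tcp [506.1  -5.  196.5] lean -0.0017 F [0.47 3.52 0.39] sd [0.23 1.86 0.46] tau [ 1.042 -0.201  0.027] w 14.5 M237 0.209
```

```bash

python3 -m pendant '[[0,0,0,-1,0,0,0],[0,0,0,-2,0,0,0],[0,0,0,-3,0,0,0],[0,0,0,-3,0,0,0]]' >/dev/null; python3 r.py
python3 -c "
from h import *
p=cams.camera('scene');save(p,'s2.png')
cv2.imwrite('pics/s2c.png',cv2.resize(p['frame'][100:260,180:340],(560,560))[...,::-1])"
```

```text
t 23.85 tcp [505.7  -4.6 199.2] lean 0.0002 F [-0.15  0.07 -1.58] sd [0.48 0.39 0.31] tau [-0.007  0.004  0.005] w 14.9 M237 -0.023
```

View pics/s2c.png

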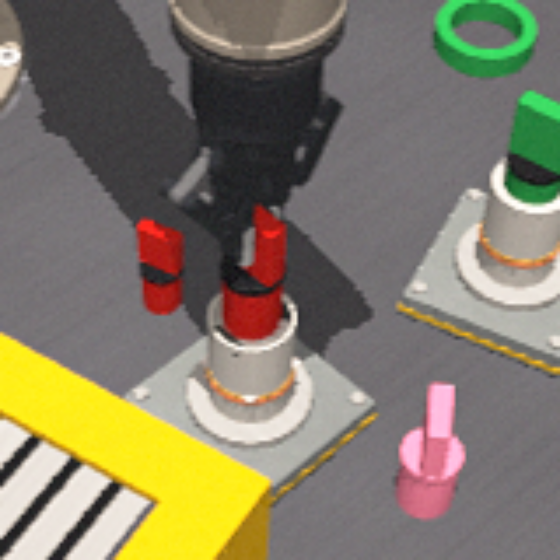

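The bung is free: Fz is about its weight and the moment is about 0. The crop shows it upright with most of the shank out at (252,305) and the pipe still seated. I'll lift it straight out, then carry it over the slot.

```bash

python3 -m pendant '[[0,0,0,-15,0,0,0],[0,0,0,-35,0,0,0],[0,0,0,-70,0,0,0],[0,0,0,-105,0,0,0],[0,0,0,-130,0,0,0],[0,0,0,-130,0,0,0]]' ; python3 -m pendant '[[0,-10,-40,-130,0,0,0],[0,-67,-240,0,0,0,0]]' >/dev/null 2>&1 & sleep 0; wait; python3 r.py
```

```text
time: 24.5
tool_pos: [0.5071, -0.0045, 0.3323]
ee_rot: [[-1.0, -0.03, 0.005], [-0.03, 1.0, 0.002], [-0.005, 0.002, -1.0]]
wrist_force: [0.9, -0.3, -1.9]
gripper_width: 0.0145
grasp_force: 121.1
t 24.9 tcp [524.3 -66.7 365.9] lean 0.0006 F [-0.41 -1.51 -3.18] sd [2.96 3.14 2.14] tau [-0.101  0.088 -0.014] w 14.5 M237 0.257
```

```bash

python3 -m pendant '[[0,-12,-40,0,0,0,0],[0,-25,-80,0,0,0,0],[0,-38,-120,0,0,0,0],[0,-50,-160,15,0,0,0],[0,-51,-177,31,0,0,0],[0,-51,-177,31,0,0,0],[0,-51,-177,31,0,0,0]]'
python3 -c "
from h import *
p=cams.camera('top');save(p,'t3.png')
cv2.imwrite('pics/t3c.png',cv2.resize(p['frame'][90:250,280:440],(560,560))[...,::-1])"; python3 r.py
```

```text
time: 25.6
tool_pos: [0.5808, -0.2403, 0.335]
ee_rot: [[-1.0, -0.03, -0.002], [-0.03, 1.0, 0.0], [0.002, 0.001, -1.0]]
wrist_force: [-0.2, -1.0, -1.9]
gripper_width: 0.0143
grasp_force: 121.0
t 25.85 tcp [ 581.3 -240.   336.5] lean -0.0004 F [ 0.04 -0.08 -1.79] sd [0.26 0.46 0.37] tau [-0.003  0.005  0.002] w 14.7 M237 0.015
```

View pics/t3c.png

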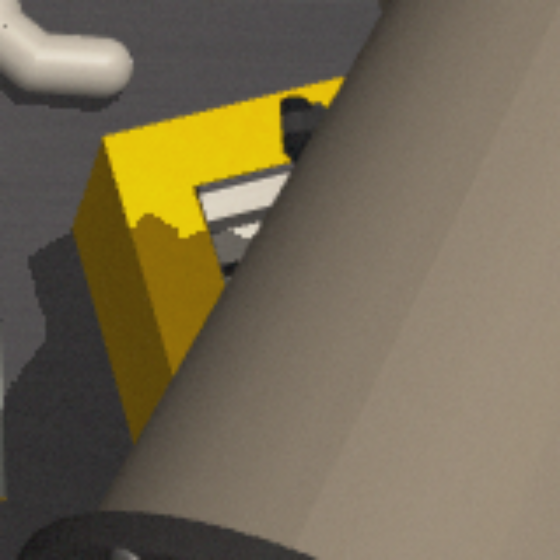

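The arm hides the slot in this view. The measured slot centre leaves about 35 mm of clearance all round, so I'll push down gently in stages and watch the force.

```bash

python3 -m pendant '[[0,0,0,25,0,0,0],[0,0,0,45,0,0,0],[0,0,0,60,0,0,0],[0,0,0,70,0,0,0],[0,0,0,70,0,0,0]]' >/dev/null; python3 r.py
python3 -m pendant '[[0,0,0,10,0,0,0],[0,0,0,20,0,0,0],[0,0,0,30,0,0,0],[0,0,0,38,0,0,0],[0,0,0,44,0,0,0],[0,0,0,44,0,0,0],[0,0,0,44,0,0,0]]' >/dev/null; python3 r.py
python3 -c "
from h import *
p=cams.camera('scene');save(p,'s4.png')
cv2.imwrite('pics/s4c.png',cv2.resize(p['frame'][140:340,90:290],(560,560))[...,::-1])"
```

```text
t 26.55 tcp [ 581.1 -241.4  266.8] lean 0.0002 F [-1.74  0.09 -1.03] sd [0.61 0.55 0.41] tau [0.056 0.422 0.028] w 14.9 M237 0.033
t 27.45 tcp [ 581.  -241.2  222.3] lean 0.0001 F [-1.05 -0.53 -1.75] sd [0.31 0.36 0.23] tau [-0.076  0.376  0.001] w 14.7 M237 0.048
```

View pics/s4c.png

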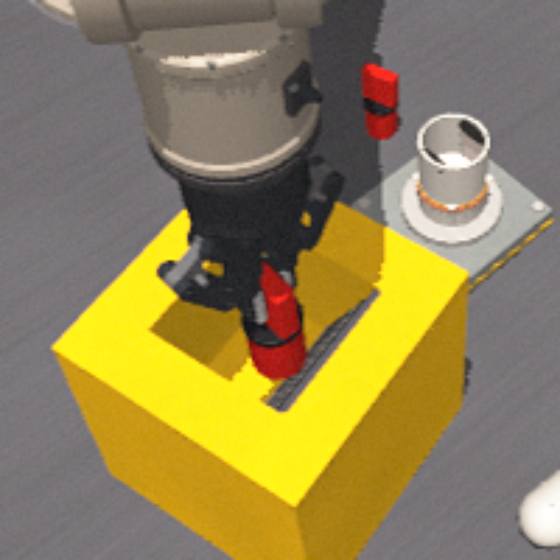

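The crop shows the flap steeply open at (325,355), with the held bung at (278,340) well inside the slot. The empty pipe at (452,190) is still seated. Releasing.

```bash

python3 -m pendant '[[45,0,0,0,0,0,0],[45,0,0,0,0,0,0],[45,0,0,0,0,0,0],[45,0,0,0,0,0,0],[45,0,0,0,0,0,0],[45,0,0,0,0,0,0]]' ; python3 r.py
python3 -m pendant '[[45,0,0,-30,0,0,0],[45,0,0,-70,0,0,0],[45,0,0,-110,0,0,0],[45,100,0,-150,0,0,0],[45,130,40,-150,0,0,0],[45,130,90,-150,0,0,0],[45,130,140,-150,0,0,0],[45,130,180,-150,0,0,0],[45,130,200,-150,0,0,0],[45,130,200,-150,0,0,0]]'
python3 -c "
from h import *
for n in ['scene','top']:
    p=cams.camera(n);save(p,n+'5.png')
    r=cams.cut_out('red_bung_mid',p);print(n,[(round(d['score'],2),np.round(d['box']).tolist()) for d in r])
a=cv2.imread('pics/scene5.png')[100:384,60:400]; b=cv2.imread('pics/top5.png')[90:374,90:450]
cv2.imwrite('pics/f.png',np.hstack([a,b]))"
```

```text
time: 28.1
tool_pos: [0.5809, -0.2411, 0.222]
ee_rot: [[-1.0, -0.03, -0.0], [-0.03, 1.0, -0.0], [0.0, -0.0, -1.0]]
wrist_force: [0.2, -0.2, 0.7]
gripper_width: 0.0451
grasp_force: 0.0
t 28.3 tcp [ 580.9 -241.1  222. ] lean 0.0001 F [ 0.13  0.38 -0.13] sd [0.61 0.42 0.68] tau [ 0.006 -0.01  -0.015] w 44.4 M237 -0.085
time: 29.3
tool_pos: [0.4446, -0.0405, 0.3722]
ee_rot: [[-0.999, -0.037, 0.001], [-0.037, 0.999, 0.001], [-0.001, 0.001, -1.0]]
wrist_force: [-0.7, -1.1, -0.3]
gripper_width: 0.0448
grasp_force: 0.0
scene [(0.78, [302.0, 231.0, 25.0, 42.0]), (0.57, [227.0, 175.0, 11.0, 24.0])]
top []
```

View pics/f.png

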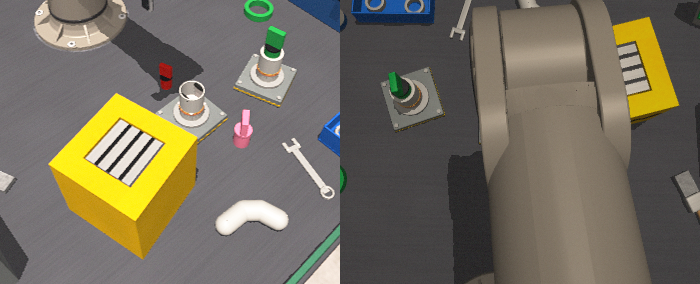

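The flap is shut again with the bung inside the box. The pipe is empty and seated, and the green, small red and pink ones are where they were. Handing in.

```bash
python3 -c "
from station import ctrl
print(ctrl.sign_off())"
```

```text
the job is handed in; nothing more can be done
None
```

The job is handed in at about 29 s: I rocked the worn red bung free on its free side (world -y), drew it straight out, pushed it through the flap and dropped it in the scrap box; the last pictures show the pipe stub seated, the flap shut and the green bung where it was, and the ring, which I couldn't see, gave no sign of hard contact, though the side load (up to 12 N at the wrist) was highest in the last swings.

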